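# Nest the spare horn bell over its twin

## Task

In the horn repair shed, take the loose horn bell of the same size as the one on the plywood board and nest it, mouth down, over that one until it is fully home, then let go. The bell on the board stays where it is, and the smaller bell and the red tin are left alone.

Things in the scene. Friction and masses are not known exactly. Their poses are not given: they have to be found in the camera images.
- loose_bell_mid (a point): Bell to move: hollow flared steel horn bell, mouth down on the bench, 85 mm tall, 92 mm across the mouth, 52 mm at 40 mm up, 32 mm at the flat top, about 0.22 kg. Wall 3 mm; top 18 mm solid, hollow below. Point: on its axis, half-way up (42.5 mm above the mouth), z to the narrow end. Grip it across its upper half. It and the small bell may stand in either's place.
- base_bell_mid (a point): Bell to be covered: same shape and size as the loose bell, not fixed, standing mouth down in the middle of a fixed plywood board (150 x 150 x 12 mm). Point: on its axis, half-way up (42.5 mm above its mouth), z up. A bell fully home over it sits 18 mm higher on the same axis, its solid top resting on this one's flat top.
- small_bell_mid (a point): A bystander: a bell of the same style but smaller, 70 mm tall, 60 mm across the mouth, 36 mm across at 33 mm above the mouth, 24 mm across at the top, standing mouth down on the bench. This point is on its axis, half-way up (35 mm above its mouth). Leave it alone.
- tin_mid (a point): A bystander: a small red paint tin, 64 mm across and 65 mm tall, standing on the bench. This point is on its axis, half-way up. Leave it alone.
Things that resemble listed ones, but are neither listed nor needed, are in the scene too. What is shaped like the part that bears base_bell_mid but orange or turquoise is not meant.

How it is judged (in metres and radians):
At the end, for the whole second after the job is handed in: The loose bell sits over the bell on the board, its centre within 10 mm of that bell's axis and 18 mm (within 10 mm) above its centre, both upright within 10 degrees and at rest, and the bell on the board within 30 mm of where it started (horizontal distance between loose_bell_mid and base_bell_mid below 0.01 m and z of loose_bell_mid in the frame of base_bell_mid between 0.008 and 0.028 m and angle between each of loose_bell_mid, base_bell_mid's own z axis and vertical below 0.17 rad and distance of base_bell_mid from where it was at the start of the episode below 0.03 m and linear speed of each of loose_bell, base_bell below 0.03 m/s); the robot touches nothing.
It fails at once if the small bell is moved by more than 30 mm (distance of small_bell_mid from where it was at the start of the episode above 0.03 m).
It fails at once if the red tin is moved by more than 30 mm (distance of tin_mid from where it was at the start of the episode above 0.03 m).
It also fails if it takes over 38 s, if anything falls off the work surface, if the arm or the gripper's body presses on something with over 40 N, if the wrist force passes 120 N, or if a joint passes its speed limit or range.

## Robot

A 6-joint arm with a two-finger parallel gripper is mounted at the origin on the work surface. World frame = base frame: x ahead of the robot, y to its left, z up, the work surface at z = 0. Lengths are in mm, angles in rad, forces in N, time in s.
With the tool pointing down it reaches from about 225 to 875 mm from the base axis. Payload 3.4 kg.
Tool frame: the origin (TCP) lies where the fingers leave the gripper's body, on its centre line; the fingertips stand 73 mm ahead of it and the grasp point (between the pads) lies 54 mm ahead of it; z points along the fingers, y is the line along which they close (so a half turn about z gives the same grasp; the last joint's range is limited). The gripper opens to 85 mm and grips with 20 to 120 N. Pads are 22 mm wide; open, the fingers measure 114 mm over their backs; the gripper's body (76 mm by 85 mm) begins 54 mm behind the grasp point. The pads swing forward as they close: fully open they stand 13 mm farther back than shut.
Start: joints at [1.188, 0.276, 1.505, -0, 1.361, -0.121], TCP at [148.834, 555.431, 303.928] pointing down, gripper open.
Joint ranges: [-2.89, 2.89], [-0.75, 2.08], [0.22, 2.7], [-1.18, 4.32], [0.11, 2.71], [-2.7, 2.7]. Speed limits (rad/s): [2.57, 2.57, 3.14, 3.14, 3.14, 3.14].

## Interface

Orientations are given as a unit quaternion [x, y, z, w].
In Python, from plant import get_state, imaging, env gives the robot as it stands.
- The arm moves only by the tool carry_out, never from a script. Its argument "motion" is a list of rows, each a list of 3 entries, a list of its own where there are three numbers: the opening in per cent of the stroke, from 0 (shut) to 100 (fully open), then the shift along the world's x, y, z in cm, then the turn, a rotation vector about the world's x, y, z in rad. A call has 1 to 20 rows; each row shifts and turns the commanded pose from where the row before left it; what a row does not reach is not made up. A row lasts 1/10 s, in which the tool goes at most 50 mm and 8.59 degrees, less where a joint would pass 70% of its speed; a pose out of reach is approached as far as the arm can. A call with a gripper value outside its range is refused whole. The fingers move at their own pace and stop on an object; "force" is the grip in N (left out, the last holds). Time passes only in rows, so rows that do not move let the fingers close. It gives the time, the measured TCP pose, the force, the opening and the grip force at its end, in the units of the state.
- get_state(): the state, without advancing time (a new reading comes with each control period).
- imaging.snapshot(name): name is "side" or "top"; returns a dict with "frame" (400x640x3 uint8, blue, green, red), "intrinsics" (3x3 intrinsics, pixels), "xyz" and "rotation" of the camera in the world. Camera axes: x right, y down, z forward; pixel columns grow to the right and rows downward; lengths in mm; the calibration is good to about 2 mm. A picture is of the moment at which its call begins. There is no depth.
- env.hand_in(): hands the job in; it is judged then, once.
The state is a dict: "time_s": time; "joint_positions": joint angles; "joint_velocities": joint speeds; "joint_torque": joint torques, N m; "tool_pos": TCP position; "eef_rot": TCP orientation; "ft_force": force on the tool from outside, world axes, zero at the start; "wrist_torque": the same for the moment, N m; "finger_gap": opening from 0.0 (shut) to 1.0 (fully open); "grasp_force": force on a finger pad.
Only numpy, scipy, OpenCV 4.12 (cv2) and the standard library are available. Lean on these libraries where they do the work, as an engineer would, in place of code of your own. Each camera call takes 0.05 s, during which the arm holds its last target. There are 200 camera calls.

## Working session

There is one attempt and no reset: what is moved stays moved. The work goes in short steps, Python scripts to look and compute and a tool call to move; the robot and the scene stay as the last step left them, time stands still between calls to the robot, and variables do not carry over. Pictures are saved under pics/ and viewed, at most 10 in all, crops included, and the job is handed in when it is done.

Besides the shell and the picture viewer there is one more tool, called by a JSON object that holds its "name" and its "arguments", one argument or row to a line. carry_out: Moves the arm, as the interface text tells. Its arguments: {"type":"object","properties":{"motion":{"type":"array","items":{"type":"array"}},"force":{"type":"number"}},"required":["motion"]}

```bash
mkdir -p pics
python3 - <<'E'
from plant import get_state, imaging, env
import cv2,pickle
for n in("top","side"):
    s=imaging.snapshot(n); cv2.imwrite(f"pics/{n}0.png",s["frame"]); pickle.dump(s,open(n+"0.pkl","wb"))
    print(n,s["intrinsics"],s["xyz"],s["rotation"])
print(get_state())
E
```

```text
top [[482.62432599   0.         312.33859453]
 [  0.         482.62432599 202.52137603]
 [  0.           0.           1.        ]] [ 262.91420147   52.20225412 1314.60104648] [ 0.70810116 -0.70147343  0.06437117 -0.04882756]
side [[413.91513458   0.         320.59302248]
 [  0.         413.91513458 200.31871556]
 [  0.           0.           1.        ]] [ 386.54795859 -578.98665519  682.10725815] [ 0.91932397 -0.04935645  0.02836687 -0.38936192]
{'time_s': 0.1, 'joint_positions': array([ 1.18797952e+00,  2.76539897e-01,  1.50601559e+00,  1.15150934e-05,
        1.36069115e+00, -1.21003599e-01]), 'joint_velocities': array([ 0.00030972, -0.00207684, -0.00326542,  0.00017089,  0.00215688,
        0.00192029]), 'joint_torque': array([ 8.86330981e-04, -4.17703700e+01, -2.46406907e+01, -2.93741587e-04,
        5.75317594e-03,  9.66511607e-06]), 'tool_pos': array([148.70044881, 555.07596018, 303.1178531 ]), 'eef_rot': array([ 1.30534194e-01,  9.91443463e-01, -7.99488425e-04, -2.11583884e-04]), 'ft_force': array([-0.07446184, -1.00871705, -0.77013404]), 'wrist_torque': array([ 0.00264715,  0.04971711, -0.0089936 ]), 'grasp_force': 0.0, 'finger_gap': 0.9975083723982815}
```

View pics/top0.png

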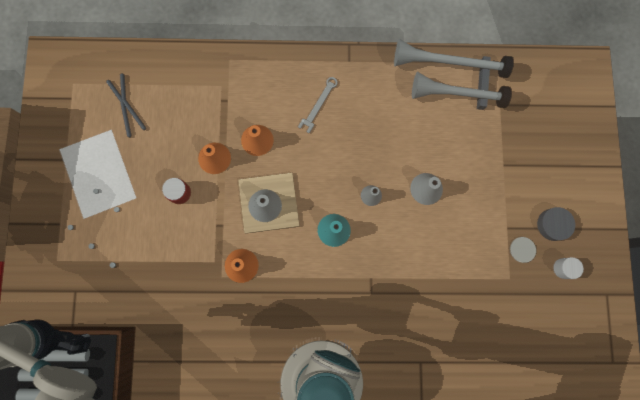

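View pics/side0.png

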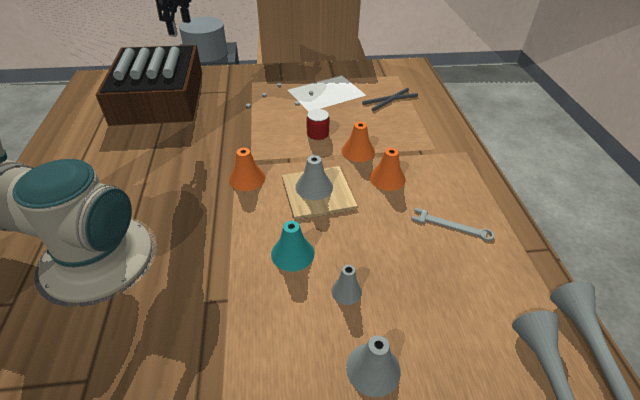

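The top view shows three grey bells: the board bell at (265,205), a small one at (371,195) and a large one at (427,188). The decoys are orange at (213,157), (256,138) and (241,265), and turquoise at (334,230). The tin is at (176,190). In the side view the large grey bell is at (375,365), the small one at (347,285) and the board bell at (314,178). I choose the large grey one at top (427,188). Next I measure it and check it in a close crop.

```bash
cat > h.py <<'E'
import numpy as np,cv2,pickle
from scipy.spatial.transform import Rotation as R
def ray(s,p):
    d=np.linalg.inv(s["intrinsics"])@[p[0],p[1],1.]
    return np.array(s["xyz"]),R.from_quat(s["rotation"]).as_matrix()@d
def plane(s,p,z):
    o,d=ray(s,p); return o+d*(z-o[2])/d[2]
def tri(a,p,b,q):
    o1,d1=ray(a,p);o2,d2=ray(b,q)
    t=np.linalg.lstsq(np.c_[d1,-d2],o2-o1,rcond=None)[0]
    A,B=o1+d1*t[0],o2+d2*t[1]; return (A+B)/2,np.linalg.norm(A-B)
def proj(s,X):
    c=R.from_quat(s["rotation"]).as_matrix().T@(np.array(X)-s["xyz"]); u=s["intrinsics"]@c; return u[:2]/u[2]
def hole(s,p,r=7):
    "darkest blob near p"
    g=cv2.cvtColor(s["frame"],cv2.COLOR_BGR2GRAY).astype(float)
    x,y=p; w=g[y-r:y+r+1,x-r:x+r+1]; m=np.clip(np.percentile(w,50)*.6-w,0,None)
    yy,xx=np.mgrid[y-r:y+r+1,x-r:x+r+1]; return np.array([(m*xx).sum(),(m*yy).sum()])/m.sum()
E
python3 - <<'E'
from h import *
t,s=[pickle.load(open(n+"0.pkl","rb")) for n in("top","side")]
for n,a,b,z in(("loose",(435,183),(378,345),85),("base",(264,202),(314,160),97),("small",(375,190),(348,270),70)):
    p,q=hole(t,a,5),hole(s,b,5); print(n,p,q,tri(t,p,s,q),plane(t,p,z)[:2],plane(s,q,z)[:2])
print("tin",plane(t,(174,187),65))
for n,c in(("teal",(331,229)),("o1",(256,127)),("o2",(208,150)),("o3",(237,265))): print(n,plane(t,c,85))
a=cv2.resize(t["frame"][150:250,230:460],None,fx=3.4,fy=3.4,interpolation=cv2.INTER_CUBIC)
b=cv2.resize(s["frame"][140:400,270:430],None,fx=1,fy=1)
a=a[:, :]; c=np.zeros((a.shape[0]+260,a.shape[1],3),np.uint8); c[:a.shape[0]]=a; c[a.shape[0]:,:160]=b
cv2.imwrite("pics/crop.png",c[:600])
E
```

```text
loose [434.37355491 182.36054913] [378.5348493  344.26412809] (array([ 516.98865216, -291.68468804,   88.90312197]), np.float64(1.9796689840240396)) [ 518.81190085 -292.85028908] [ 516.82723317 -289.88143912]
base [262.01079914 200.10907127] [313.89214018 158.86526029] (array([463.47115019, 154.39137943,  99.25368039]), np.float64(1.6603295642888116)) [464.68572923 154.61703871] [462.92907566 157.02862831]
small [374.47564935 190.50811688] [348.41248901 269.28217532] (array([ 496.62626299, -137.28128723,   73.11516467]), np.float64(1.7802488065573863)) [ 498.12079669 -137.77211308] [ 496.28048497 -135.15098801]
tin [502.18343012 388.21601888  65.        ]
teal [393.68362148 -22.48251446  85.        ]
o1 [662.2049165  176.20040777  85.        ]
o2 [597.85739363 299.73606116  85.        ]
o3 [300.23534097 214.49997287  85.        ]
```

View pics/crop.png

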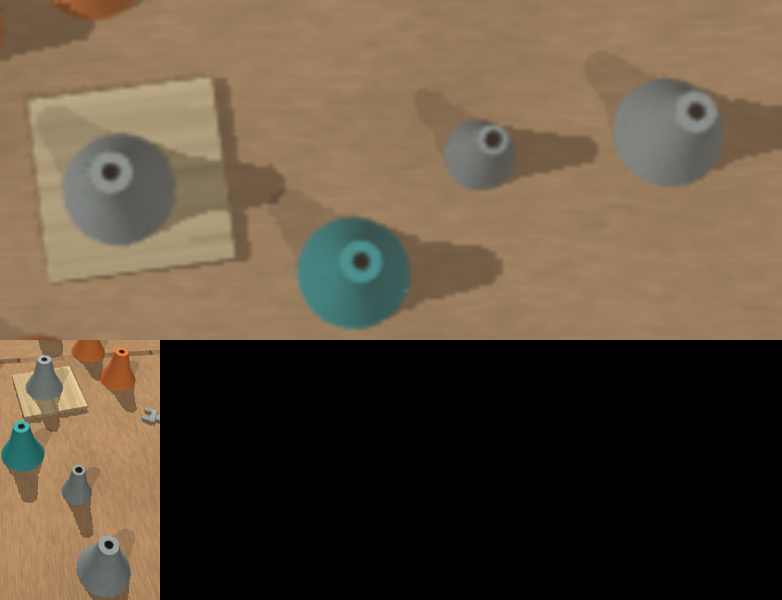

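The crop confirms the choice. The grey bell with the large mouth is at right (top pixel 434,182), at about (517.5,-291.5). The board bell is at (464,156), and the small bell stands between them. First I move above the loose bell.

{"name": "carry_out", "arguments": {
  "motion": [
    [100,[1.84,-4.23,0],[0,0,0]],
    [100,[1.84,-4.23,0],[0,0,0]],
    [100,[1.84,-4.23,0],[0,0,0]],
    [100,[1.84,-4.23,0],[0,0,0]],
    [100,[1.84,-4.23,0],[0,0,0]],
    [100,[1.84,-4.23,0],[0,0,0]],
    [100,[1.84,-4.23,0],[0,0,0]],
    [100,[1.84,-4.23,0],[0,0,0]],
    [100,[1.84,-4.23,0],[0,0,0]],
    [100,[1.84,-4.23,0],[0,0,0]],
    [100,[1.84,-4.23,0],[0,0,0]],
    [100,[1.84,-4.23,0],[0,0,0]],
    [100,[1.84,-4.23,0],[0,0,0]],
    [100,[1.84,-4.23,0],[0,0,0]],
    [100,[1.84,-4.23,0],[0,0,0]],
    [100,[1.84,-4.23,0],[0,0,0]],
    [100,[1.84,-4.23,0],[0,0,0]],
    [100,[1.84,-4.23,0],[0,0,0]],
    [100,[1.84,-4.23,0],[0,0,0]],
    [100,[1.84,-4.23,0],[0,0,0]]
  ],
  "force": 50
}}

```text
time_s: 2.1
tool_pos: [517.1, -292.4, 303.4]
eef_rot: [0.131, 0.991, 0.0, -0.0]
ft_force: [1.2, 0.4, -1.5]
finger_gap: 0.999
grasp_force: 0.0
```

{"name": "carry_out", "arguments": {
  "motion": [
    [100,[0,0.05,-3],[0,0,0]],
    [100,[0,0,-3],[0,0,0]],
    [100,[0,0,-3],[0,0,0]],
    [100,[0,0,-3],[0,0,0]],
    [100,[0,0,-3],[0,0,0]],
    [100,[0,0,-2],[0,0,0]],
    [100,[0,0,-2],[0,0,0]],
    [100,[0,0,0],[0,0,0]],
    [100,[0,0,0],[0,0,0]]
  ]
}}

```text
time_s: 3.0
tool_pos: [516.8, -290.0, 113.7]
eef_rot: [0.131, 0.991, 0.0, -0.0]
ft_force: [0.1, 0.0, -0.5]
finger_gap: 0.998
grasp_force: 0.0
```

Run:
```python
from plant import imaging,get_state
import cv2,numpy as np
t=imaging.snapshot("top")["frame"][130:250,360:500];s=imaging.snapshot("side")["frame"][250:400,280:480]
f=lambda a,h:cv2.resize(a,(int(a.shape[1]*h/a.shape[0]),h),interpolation=cv2.INTER_CUBIC)
cv2.imwrite("pics/g.png",np.hstack([f(t,300),f(s,300)])); print(get_state()["tool_pos"],get_state()["ft_force"])
```

```text
[ 517.47041178 -290.5016238   115.0110415 ] [-0.61161145  0.70654061  0.02849963]
```

View pics/g.png

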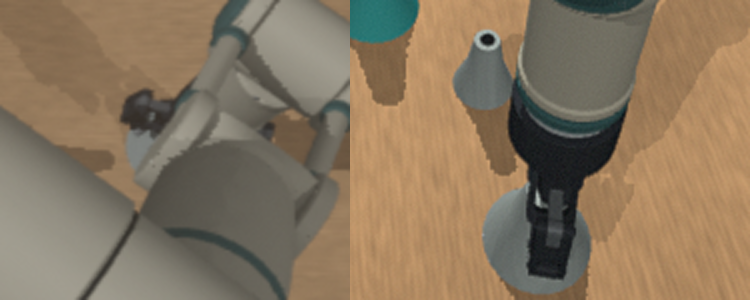

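The fingers straddle the loose bell, whose mouth rim is at crop (537,240), and the small bell is clear at crop (485,70). I close now.

{"name": "carry_out", "arguments": {
  "motion": [
    [70,[0,0,0],[0,0,0]],
    [60,[0,0,0],[0,0,0]],
    [50,[0,0,0],[0,0,0]],
    [40,[0,0,0],[0,0,0]],
    [30,[0,0,0],[0,0,0]],
    [20,[0,0,0],[0,0,0]],
    [10,[0,0,0],[0,0,0]],
    [0,[0,0,0],[0,0,0]],
    [0,[0,0,0],[0,0,0]],
    [0,[0,0,0],[0,0,0]],
    [0,[0,0,0],[0,0,0]],
    [0,[0,0,0],[0,0,0]]
  ],
  "force": 50
}}

```text
time_s: 4.3
tool_pos: [517.2, -290.1, 115.4]
eef_rot: [0.131, 0.991, -0.0, 0.001]
ft_force: [-1.7, 0.7, 5.9]
finger_gap: 0.53
grasp_force: 49.7
```

{"name": "carry_out", "arguments": {
  "motion": [
    [0,[0,0,1],[0,0,0]],
    [0,[0,0,2],[0,0,0]],
    [0,[0,0,3],[0,0,0]],
    [0,[0,0,3],[0,0,0]],
    [0,[0,0,3],[0,0,0]],
    [0,[0,0,3],[0,0,0]],
    [0,[0,0,1],[0,0,0]],
    [0,[0,0,0],[0,0,0]],
    [0,[0,0,0],[0,0,0]]
  ]
}}

```text
time_s: 5.2
tool_pos: [516.1, -289.6, 272.5]
eef_rot: [0.131, 0.991, 0.001, -0.001]
ft_force: [0.6, -0.1, -2.5]
finger_gap: 0.532
grasp_force: 50.2
```

Run:
```python
from plant import imaging,get_state
import cv2,numpy as np
s=imaging.snapshot("side")["frame"][140:400,260:500]
cv2.imwrite("pics/l.png",cv2.resize(s,None,fx=2,fy=2)); print(get_state()["tool_pos"],get_state()["ft_force"],get_state()["wrist_torque"])
```

```text
[ 516.01922659 -289.48498234  271.99774091] [-0.54771937  0.29042741 -2.79503689] [ 0.01776367 -0.04677358  0.01331982]
```

View pics/l.png

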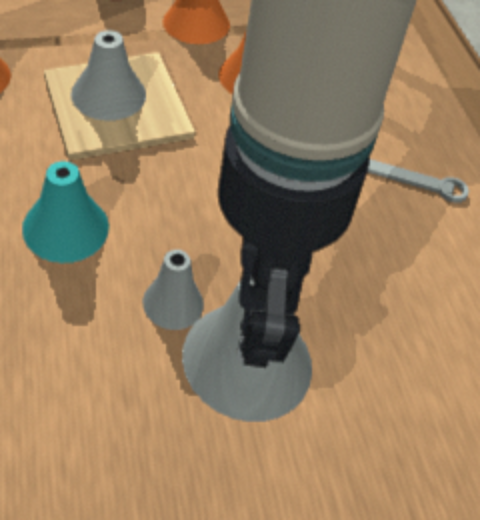

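The bell is lifted cleanly, with its mouth rim centred near crop (250,365), and the small bell has not moved. I carry it above the board and measure its rim there.

{"name": "carry_out", "arguments": {
  "motion": [
    [0,[-0.2,1.6,0],[0,0,0]],
    [0,[-0.3,3.0,0],[0,0,0]],
    [0,[-0.5,4.0,0],[0,0,0]],
    [0,[-0.5,4.0,0],[0,0,0]],
    [0,[-0.5,4.0,0],[0,0,0]],
    [0,[-0.5,4.0,0],[0,0,0]],
    [0,[-0.5,4.0,0],[0,0,0]],
    [0,[-0.5,4.0,0],[0,0,0]],
    [0,[-0.5,4.0,0],[0,0,0]],
    [0,[-0.5,4.0,0],[0,0,0]],
    [0,[-0.5,4.0,0],[0,0,0]],
    [0,[-0.2,2.5,0],[0,0,0]],
    [0,[-0.1,1.5,0],[0,0,0]],
    [0,[0,0,0],[0,0,0]],
    [0,[0,0,0],[0,0,0]]
  ]
}}

```text
time_s: 6.75
tool_pos: [462.8, 156.2, 273.0]
eef_rot: [0.13, 0.992, -0.001, -0.001]
ft_force: [-0.8, 0.5, -2.8]
finger_gap: 0.536
grasp_force: 50.3
```

Run:
```python
from plant import imaging,get_state
from h import *
s=imaging.snapshot("side"); pickle.dump(s,open("side1.pkl","wb")); print(get_state()["tool_pos"],get_state()["ft_force"])
f=s["frame"]; T=get_state()["tool_pos"]; print(proj(s,[T[0],T[1],T[2]-115]))
hsv=cv2.cvtColor(f,cv2.COLOR_BGR2HSV)
cv2.imwrite("pics/h.png",np.hstack([cv2.resize(f[60:220,250:410],None,fx=2.5,fy=2.5,interpolation=cv2.INTER_CUBIC),cv2.resize(cv2.cvtColor(((hsv[...,1]<50)*255).astype(np.uint8),8)[60:220,250:410],None,fx=2.5,fy=2.5)]))
```

```text
[463.06682808 155.6748387  273.19186197] [-0.13515207 -0.25215384 -2.12518341]
[314.08876258 136.9415734 ]
```

View pics/h.png

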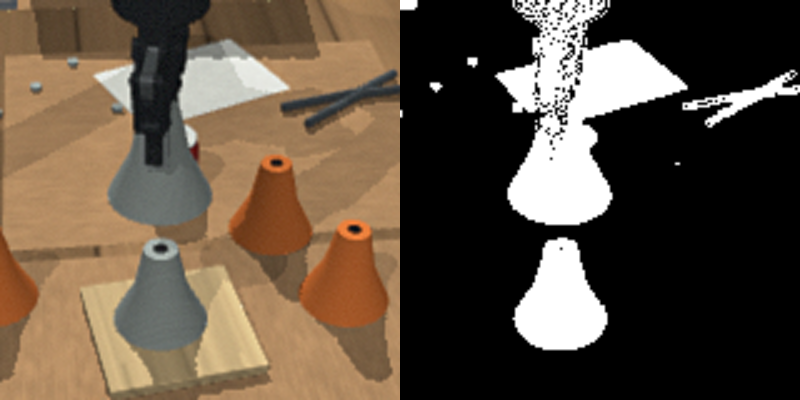

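The held bell hangs upright above the board bell. Its rim spans crop x 108–212 with its bottom at y 216, and the board bell's hole is at (160,248). I fit circles to both rims.

Run:
```python
from h import *
from scipy.optimize import least_squares
s=pickle.load(open("side1.pkl","rb")); T=np.array([463,156,273.])
m=(cv2.cvtColor(s["frame"],cv2.COLOR_BGR2HSV)[...,1]<50).astype(np.uint8)
def rim(y0,y1,x0,x1,z):
    P=[]
    for x in range(x0,x1):
        ys=np.where(m[y0:y1,x])[0]
        if len(ys): P.append(plane(s,(x,y0+ys.max()+.5),z)[:2])
    P=np.array(P)
    for r in(46,None):
        f=(lambda v:np.hypot(*(P-v[:2]).T)-(r or v[2]))
        q=least_squares(f,[463,156,46][:2 if r else 3],loss="soft_l1"); print(z,r,q.x.round(1),np.abs(f(q.x)).mean().round(2))
rim(132,152,295,334,158); rim(168,203,298,331,12)
```

```text
158 46 [462.5 156.9] 0.66
158 None [462.4 155.4  44.7] 0.65
12 46 [462.9 157.6] 0.69
12 None [462.8 156.4  44.9] 0.68
```

The two rims agree within 1 mm. I descend most of the way.

{"name": "carry_out", "arguments": {
  "motion": [
    [0,[0.05,0.07,-1.5],[0,0,0]],
    [0,[0,0,-2],[0,0,0]],
    [0,[0,0,-1.5],[0,0,0]],
    [0,[0,0,-1],[0,0,0]],
    [0,[0,0,-1],[0,0,0]],
    [0,[0,0,-1],[0,0,0]],
    [0,[0,0,-1],[0,0,0]],
    [0,[0,0,-1],[0,0,0]],
    [0,[0,0,-1],[0,0,0]],
    [0,[0,0,-1],[0,0,0]],
    [0,[0,0,0],[0,0,0]],
    [0,[0,0,0],[0,0,0]]
  ]
}}

```text
time_s: 8.0
tool_pos: [464.4, 156.7, 153.7]
eef_rot: [0.131, 0.991, -0.0, -0.0]
ft_force: [-0.1, 0.4, -2.0]
finger_gap: 0.532
grasp_force: 50.3
```

No contact yet, with about 8 mm left, so I go slowly.

{"name": "carry_out", "arguments": {
  "motion": [
    [0,[0,0,-0.2],[0,0,0]],
    [0,[0,0,-0.2],[0,0,0]],
    [0,[0,0,-0.2],[0,0,0]],
    [0,[0,0,0],[0,0,0]]
  ]
}}

```text
time_s: 8.4
tool_pos: [464.2, 156.6, 147.8]
eef_rot: [0.131, 0.991, -0.0, -0.0]
ft_force: [0.2, 1.0, -1.6]
finger_gap: 0.533
grasp_force: 50.3
```

{"name": "carry_out", "arguments": {
  "motion": [
    [0,[0,0,-0.1],[0,0,0]],
    [0,[0,0,-0.1],[0,0,0]],
    [0,[0,0,0],[0,0,0]]
  ]
}}

```text
time_s: 8.7
tool_pos: [464.2, 156.6, 145.8]
eef_rot: [0.131, 0.991, 0.0, -0.0]
ft_force: [-0.2, -0.1, -1.6]
finger_gap: 0.533
grasp_force: 50.3
```

{"name": "carry_out", "arguments": {
  "motion": [
    [0,[0,0,-0.1],[0,0,0]],
    [0,[0,0,-0.1],[0,0,0]],
    [0,[0,0,0],[0,0,0]]
  ]
}}

```text
time_s: 9.0
tool_pos: [464.4, 156.7, 145.4]
eef_rot: [0.13, 0.991, 0.0, 0.0]
ft_force: [-3.3, -0.9, 9.4]
finger_gap: 0.532
grasp_force: 52.5
```

There is contact at z 145, the expected height. I release and rise.

{"name": "carry_out", "arguments": {
  "motion": [
    [52,[0,0,0],[0,0,0]],
    [56,[0,0,0],[0,0,0]],
    [60,[0,0,0],[0,0,0]],
    [70,[0,0,0],[0,0,0]],
    [85,[0,0,0],[0,0,0]],
    [100,[0,0,0],[0,0,0]],
    [100,[0,0,0],[0,0,0]],
    [100,[0,0,0],[0,0,0]],
    [100,[0,0,1],[0,0,0]],
    [100,[0,0,2],[0,0,0]],
    [100,[0,0,3],[0,0,0]],
    [100,[0,0,3],[0,0,0]],
    [100,[0,0,3],[0,0,0]],
    [100,[0,0,3],[0,0,0]],
    [100,[0,0,2],[0,0,0]],
    [100,[0,0,0],[0,0,0]]
  ]
}}

```text
time_s: 10.6
tool_pos: [465.7, 156.9, 317.7]
eef_rot: [0.131, 0.991, 0.001, 0.004]
ft_force: [0.5, 1.0, -0.7]
finger_gap: 0.998
grasp_force: 0.0
```

Run:
```python
from plant import imaging,get_state
from h import *
s=imaging.snapshot("side"); f=s["frame"]; print(get_state()["tool_pos"],get_state()["ft_force"])
q=hole(s,tuple(int(round(v)) for v in proj(s,[463.5,156,115])),5); print(q,plane(s,q,115))
cv2.imwrite("pics/e.png",cv2.resize(f[60:220,250:410],None,fx=3,fy=3,interpolation=cv2.INTER_CUBIC))
```

```text
[464.76766996 156.74445314 315.63916544] [-0.3687804   0.61353998 -1.23328468]
[314.44130127 152.48161245] [464.12312631 157.06520755 115.        ]
```

View pics/e.png

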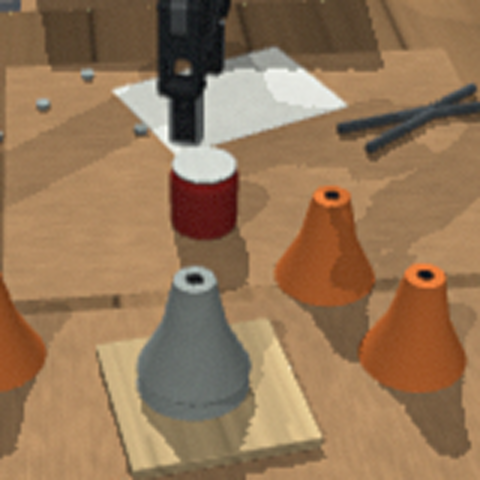

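The picture shows the loose bell nested upright on the board bell. The top hole is at crop (194,278), which puts it at (464,157,115). The lower rim shows evenly below at (194,408), and the gripper is clear.

```bash
python3 -c "
from plant import env
print(env.hand_in())"
```

```text
the job is handed in; nothing more can be done
None
```

The loose bell is nested upright over the board bell and released, its top within about 2 mm of the expected spot, and the job was handed in about 10.7 s into the 38 s limit; hand-in returned no verdict.

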